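# Exchange the sample discs behind the loupe and bush

### The arm

A 7-joint arm with a two-finger parallel gripper is mounted at the origin on a cart in front of the work surface, level with it; the furniture and walls round the work are solid. World frame = base frame: x ahead of the robot, y to its left, z up, the work surface at z = 0. Lengths are in m, angles in rad, forces in N, time in s.
With the tool pointing down it reaches from about 0.425 to 0.925 m from the base axis. Payload 6.8 kg.
Tool frame: the origin (TCP) lies at the very end of the fingers, on their centre line; the grasp point (between the pads) lies 19 mm behind it; z points along the fingers, y is the line along which they close (so a half turn about z gives the same grasp; the last joint's range is limited). The gripper opens to 85 mm and grips with 20 to 120 N. Pads are 22 mm wide; open, the fingers measure 114 mm over their backs; the gripper's body (76 mm by 85 mm) begins 54 mm behind the grasp point. The pads swing forward as they close: fully open they stand 13 mm farther back than shut.
Start: joints at [1.198, 0.477, 0.022, 1.555, -0.011, 1.109, -0.083], TCP at [0.177, -0.651, 0.231] pointing down, gripper open.
Joint ranges: [-2.96, 2.96], [-0.34, 2.1], [-1.41, 1.46], [0.24, 2.44], [-1.37, 4.51], [0.17, 1.92], [-2.96, 2.96]. Speed limits (rad/s): [2.39, 2.39, 3.14, 3.14, 3.14, 3.14, 3.14].

### API

Orientations are given as a 3x3 rotation matrix whose columns are the frame's x, y, z axes.
In Python, from plant import get_obs, imaging, r, models gives the robot as it stands.
- The arm moves only by the tool play_rows, never from a script. Its argument "plan" is a list of rows, each an object of numbers: "x", "y", "z": the shift along the tool's x, y, z normalised to -1 to 1, where 1 is 600 mm; "wx", "wy", "wz": the turn, a rotation vector about the tool's x, y, z normalised to -1 to 1, where 1 is 2 rad. A call has 1 to 10 rows; each row is the pose to reach, as a shift and turn from the pose commanded when the call began, along the tool's axes at that moment; what a row does not reach only later rows make up. A row lasts 1/8 s, in which the tool goes at most 62.5 mm and 10.7 degrees, less where a joint would pass 70% of its speed; a pose out of reach is approached as far as the arm can. A call with a number of a shift or a turn outside -1 to 1 is refused whole. A call with a gripper value outside its range is refused whole. "grip" is the opening, from 0 (shut) to 1 (fully open), set as the call begins (left out, the last holds). The fingers move at their own pace and stop on an object; the grip force is fixed at half the most. Time passes only in rows, so rows that repeat a pose let the fingers close. It gives the time, the measured TCP pose, the force, the opening and the grip force at its end, in the units of the state.
- get_obs(): the state, without advancing time (a new reading comes with each control period).
- imaging.capture(name): name is "scene" or "side" or "wrist"; returns a dict with "img" (400x640x3 uint8, red, green, blue), "vertical_fov" (degrees; the focal length in pixels is half the picture's height over the tangent of half this angle, whatever the lens; pixels are square), "cx", "cy" (the principal point, pixels), "R" (3x3) and "t" (3): a world point X has camera coordinates R X + t. Camera axes: x right, y down, z forward; pixel columns grow to the right and rows downward; lengths in m; the calibration is good to about 2 mm. The wrist camera is an equidistant fisheye: a pixel r from the principal point sees the ray r / f radians off the axis. A picture is of the moment at which its call begins. There is no depth.
- r.finish_job(): hands the job in; it is judged then, once.
Trained networks look in the newest picture that a camera, given by its name, has taken for a name from the list of things; names that differ only in an ending like _2 or _b are one class to them, and where a whole thing is asked for, a point or a joint stands for the part that bears it (a point fixed in the world has none). Each returns a list of dicts, best first, with "p" (0 to 1); they miss things now and then, are a little off and sometimes report something else, mostly with a low value. They report only what shows in the picture. A call takes as long as a camera call.
- models.silhouettes(label, camera): "region" (400x640 bool, what is visible of it).
- models.tip_of(label, camera): "at" ([x, y, z] in m, in the coordinates of the camera as it stood for that picture, good to about 4 mm: a listed point, or the origin of a listed thing).
The state is a dict: "clock": time; "qpos": joint angles; "joint_velocities": joint speeds; "effort": joint torques, N m; "tool_pos": TCP position; "ee_rot": TCP orientation; "ft_force": force on the tool from outside, world axes, zero at the start; "wrist_torque": the same for the moment, N m; "finger_gap": opening from 0.0 (shut) to 1.0 (fully open); "finger_force": force on a finger pad.
Only numpy, scipy, OpenCV 4.12 (cv2) and the standard library are available. Lean on these libraries where they do the work, as an engineer would, in place of code of your own. Each camera call takes 0.05 s, during which the arm holds its last target. There are 200 camera calls.

### The job

Exchange the two sample discs: the steel disc that lies in the bay at the back of the blue rack goes to the middle of the round platen of the sample stage, and the brass disc now on the platen goes into the middle of that bay. First clear the black loupe and the brass bush, which stand in front of the bay, onto the green mat, and leave them there until both discs are in their new places; then put each back upright on the very place where it stood in the rack. Tip neither of them over, and leave the micrometer, the tweezers and the white cup where they are.

Things in the scene. Friction and masses are not known exactly. Their poses are not given: they have to be found in the camera images.
- rack: blue rack, fixed: plate 144 (x) by 104 (y) by 6 mm; origin: centre of underside, z up, front is -x. At the back an open bay, middle at x +20, y 0: an aluminium wall either side (x -4 to +48, 8 high above the plate, inner faces at y +-29); open before and behind, so grip a disc in it along x, once the front is clear. White outline circles (43 mm) at x -26, y +-23: places of loupe and bush
- mat: green rubber mat, fixed: 180 (x) by 110 (y) by 3 mm; origin at the centre of its underside; z up. The side area
- stage: sample stage, fixed: grey base 80 by 80 by 12 mm with a dark round platen, 60 mm in diameter, on its middle; the platen's top is flat, 20 mm above the worktop, with a white circle on it; a small black knob (11 mm) sticks out 13 mm from the middle of the base's -y side. Origin at the centre of its underside, under the platen's middle; z up
- steel_disc: plain grey steel disc, 40 mm in diameter, 9 mm thick, lying flat in the rack's bay at the start; origin at the centre of its underside, z up; 90 g
- brass_disc: yellow brass disc, 34 mm in diameter, 7 mm thick, lying flat on the platen at the start; origin at the centre of its underside, z up; 60 g
- loupe: black loupe, a round barrel 38 mm in diameter, 30 mm high, upright on one of the rack's circles; origin at the centre of its underside, z up; 60 g. On the rack grip it from above along the rack's x, by its upper half, fingertips 11 mm or more over the plate, so that the rear finger passes over the bay walls and the disc; the bush stands only 12 mm beside it
- bush: yellow brass bush, a plain round sleeve 30 mm in diameter, 26 mm high, standing upright on the rack's other circle; origin at the centre of its underside, z up; 93 g. Grip it as the loupe
- micrometer: micrometer with a green bow, 44 by 132 by 16 mm, lying on the worktop; a bystander, leave alone; origin at the centre of its underside
- tweezers: steel tweezers, 16 by 129 by 10 mm, lying on the worktop; a bystander, leave alone; origin at the centre of their underside
- cup: small white empty sample cup, 37 mm in diameter, 26 mm high; a bystander, leave alone; origin at the centre of its underside

How it is judged:
On the way, in this order (a step that is already met when the one before it is completed fails the run):
1. the loupe and the bush both stand on the green mat (x of loupe in the frame of mat between -0.09 and 0.09 m and y of loupe in the frame of mat between -0.055 and 0.055 m and z of loupe in the frame of mat between 0 and 0.007 m and angle between each of loupe, bush's own z axis and vertical below 0.15 rad and x of bush in the frame of mat between -0.09 and 0.09 m and y of bush in the frame of mat between -0.055 and 0.055 m and z of bush in the frame of mat between 0 and 0.007 m), for 0.2 s.
2. the steel disc lies on the platen and the brass disc in the bay, while the loupe and the bush still stand on the mat (all of step 1 and horizontal distance between steel_disc and stage below 0.012 m and z of steel_disc in the frame of stage between 0.016 and 0.024 m and x of brass_disc in the frame of rack between 0.006 and 0.034 m and y of brass_disc in the frame of rack between -0.013 and 0.013 m and z of brass_disc in the frame of rack between 0.003 and 0.009 m), for 0.2 s.
At the end, for the whole second after the job is handed in: The steel disc lies flat on the platen, centred within 12 mm; the brass disc lies flat on the rack's plate in the bay, within 14 mm (rack x) and 13 mm (rack y) of its middle; loupe and bush stand upright, each within 12 mm of where it stood at the start; all are released and at rest (horizontal distance between steel_disc and stage below 0.012 m and z of steel_disc in the frame of stage between 0.016 and 0.024 m and x of brass_disc in the frame of rack between 0.006 and 0.034 m and y of brass_disc in the frame of rack between -0.013 and 0.013 m and z of brass_disc in the frame of rack between 0.003 and 0.009 m and angle between each of steel_disc, brass_disc's own z axis and vertical below 0.1 rad and distance of each of loupe, bush from where it was at the start of the episode below 0.012 m and angle between each of loupe, bush's own z axis and vertical below 0.15 rad and linear speed of each of steel_disc, brass_disc, loupe, bush below 0.02 m/s); the robot touches nothing.
It fails at once if the loupe is tipped over (angle between loupe's own z axis and vertical above 0.7 rad).
It fails at once if the bush is tipped over (angle between bush's own z axis and vertical above 0.7 rad).
It fails at once if the micrometer is moved by more than 20 mm (distance of micrometer from where it was at the start of the episode above 0.02 m).
It fails at once if the tweezers is moved by more than 20 mm (distance of tweezers from where it was at the start of the episode above 0.02 m).
It fails at once if the cup is moved by more than 20 mm (distance of cup from where it was at the start of the episode above 0.02 m).
It also fails if it takes over 144 s, if anything falls off the work surface, if the arm or the gripper's body presses on something with over 40 N, if the wrist force passes 120 N, or if a joint passes its speed limit or range.

## Working session

There is one attempt and no reset: what is moved stays moved. The work goes in short steps, Python scripts to look and compute and a tool call to move; the robot and the scene stay as the last step left them, time stands still between calls to the robot, and variables do not carry over. Pictures are saved under pics/ and viewed, at most 14 in all, crops included, and the job is handed in when it is done.

Besides the shell and the picture viewer there is one more tool, called after "Emit:" by a JSON object that holds its "name" and its "arguments". play_rows: Moves the arm, as the interface text tells. Its arguments: {"type":"object","properties":{"plan":{"type":"array","items":{"type":"object","properties":{"x":{"type":"number"},"y":{"type":"number"},"z":{"type":"number"},"wx":{"type":"number"},"wy":{"type":"number"},"wz":{"type":"number"}}}},"grip":{"type":"number"}},"required":["plan"]}

```bash
ls; mkdir -p pics; cat > h.py <<'E'
import numpy as np, cv2
from plant import get_obs, imaging, r, models
def cap(n,save=None):
    c=imaging.capture(n)
    if save: cv2.imwrite('pics/'+save,c['img'][:,:,::-1])
    return c
def world(c,p): return np.array(c['R']).T@(np.array(p)-np.array(c['t']))
def ray(c,u,v):
    f=200/np.tan(np.radians(c['vertical_fov'])/2)
    d=np.array([(u-c['cx'])/f,(v-c['cy'])/f,1.])
    R=np.array(c['R']); return -R.T@np.array(c['t']), R.T@d
def onz(c,u,v,z):
    o,d=ray(c,u,v); return o+d*(z-o[2])/d[2]
def proj(c,X):
    f=200/np.tan(np.radians(c['vertical_fov'])/2)
    p=np.array(c['R'])@np.array(X)+np.array(c['t']); return np.array([c['cx']+f*p[0]/p[2],c['cy']+f*p[1]/p[2]])
E
python3 - <<'E'
from h import *
o=get_obs(); print(o['tool_pos'],o['ee_rot'],o['finger_gap'],o['clock'])
for n in ['scene','side']:
    c=cap(n,n+'0.png'); print(n,c['vertical_fov'],world(c,[0,0,0]).round(3))
    for l in ['rack','mat','stage','steel_disc','brass_disc','loupe','bush','micrometer','tweezers','cup']:
        for d in models.tip_of(l,n)[:2]: print(l,round(d['p'],2),world(c,d['at']).round(4))
E
```

```text
pics
[ 0.17646071 -0.65091441  0.23033683] [[ 9.65142576e-01  2.61723942e-01 -6.21302501e-04]
 [ 2.61724633e-01 -9.65141101e-01  1.69490479e-03]
 [-1.56047416e-04 -1.79843495e-03 -9.99998371e-01]] 1.0035610995056474 0.0
scene 51.40168429791237 [ 0.046 -0.5    0.938]
rack 0.68 [ 0.5622 -0.3335 -0.001 ]
rack 0.57 [ 0.5266 -0.1624  0.0197]
mat 0.73 [ 0.5363 -0.0033  0.001 ]
stage 0.74 [ 0.5293 -0.1664 -0.0036]
steel_disc 0.57 [ 0.5848 -0.3361  0.0091]
brass_disc 0.5 [ 0.5271 -0.1651  0.0208]
loupe 0.67 [ 0.5423 -0.3626  0.0073]
bush 0.52 [ 0.538  -0.3146  0.0064]
micrometer 0.5 [4.582e-01 1.756e-01 1.000e-04]
tweezers 0.56 [ 0.4625  0.3477 -0.0069]
cup 0.43 [ 7.066e-01 -1.256e-01 -1.000e-04]
side 56.38929314143451 [0.255 0.887 0.773]
rack 0.66 [ 0.5649 -0.3346 -0.0006]
mat 0.94 [ 0.5416 -0.0011 -0.0021]
stage 0.69 [ 0.5234 -0.167   0.0008]
steel_disc 0.43 [ 0.582  -0.3371  0.0047]
brass_disc 0.5 [ 0.5198 -0.1642  0.0182]
brass_disc 0.31 [0.4517 0.1774 0.0029]
loupe 0.52 [ 0.5425 -0.362   0.0073]
bush 0.55 [ 0.4609  0.3534 -0.0031]
bush 0.41 [ 0.5361 -0.3145  0.0071]
micrometer 0.77 [0.4498 0.1791 0.0011]
tweezers 0.57 [ 0.4578  0.3536 -0.0065]
cup 0.62 [0.4535 0.1817 0.0037]
cup 0.38 [ 0.7039 -0.1228  0.0033]
```

View pics/scene0.png

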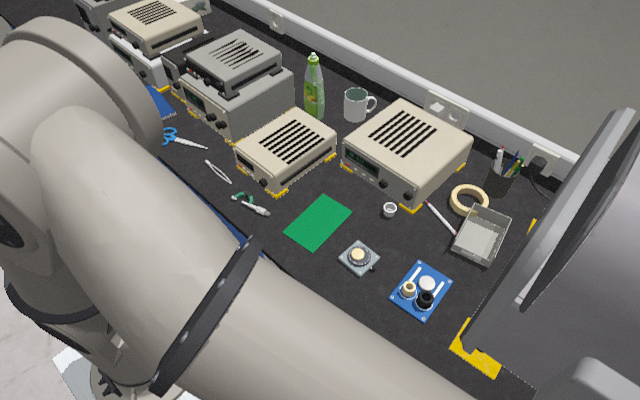

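```bash
python3 - <<'E'
from h import *
for n in ['scene','side']:
    c=cap(n)
    for l,z in [('rack',.006),('mat',.003),('stage',.012),('steel_disc',.015),('brass_disc',.027),('loupe',.036),('bush',.032),('cup',.026)]:
        for d in models.silhouettes(l,n)[:1]:
            m=d['region'].astype(np.uint8)
            cs,_=cv2.findContours(m,cv2.RETR_EXTERNAL,cv2.CHAIN_APPROX_NONE)
            k=max(cs,key=cv2.contourArea)[:,0]
            P=np.array([onz(c,u+0.,v+0.,z)[:2] for u,v in k])
            rc=cv2.minAreaRect((P*1000).astype(np.float32))
            print(n,l,round(d['p'],2),'minrect',np.round(rc[0],1),np.round(rc[1],1),round(rc[2],1),'pix',k.mean(0).round())
E
```

```text
scene rack 0.69 minrect [ 562.9 -339.3] [144.6 102.8] 5.7 pix [421. 291.]
scene mat 0.73 minrect [536.8  -6.5] [182.9 114.7] 4.9 pix [318. 223.]
scene stage 0.84 minrect [ 522.2 -176.7] [93.4 82.7] 89.8 pix [360. 259.]
scene steel_disc 0.76 minrect [ 582.9 -339.7] [36. 32.] 34.6 pix [427. 284.]
scene brass_disc 0.59 minrect [ 520.5 -166.4] [33.2 34.1] 44.2 pix [358. 254.]
scene loupe 0.76 minrect [ 532.1 -366.3] [48.2 37.4] 34.6 pix [425. 300.]
scene bush 0.55 minrect [ 530.4 -319.2] [44.3 31.9] 25.1 pix [408. 288.]
scene cup 0.72 minrect [ 693.6 -134.1] [44.3 30.9] 38.8 pix [389. 210.]
side rack 0.77 minrect [ 563.8 -331.4] [143.8 111.5] 4.0 pix [353. 161.]
side mat 0.78 minrect [537.5  -2.3] [183.7 118.3] 4.4 pix [332. 213.]
side stage 0.67 minrect [ 524.1 -161.6] [ 84.2 108.4] 0.3 pix [349. 185.]
side brass_disc 0.47 minrect [ 521.4 -157.6] [28. 38.] 17.7 pix [350. 182.]
side bush 0.65 minrect [ 532.9 -294.6] [22.7 58.8] 15.9 pix [358. 161.]
```

The scene picture shows the stage at (360,258), mat (318,222), rack (421,290) with the bush (408,288), loupe (425,298) and steel disc (427,283). The cup is at (389,210) and there is a large grey machine at the right.

View pics/side0.png

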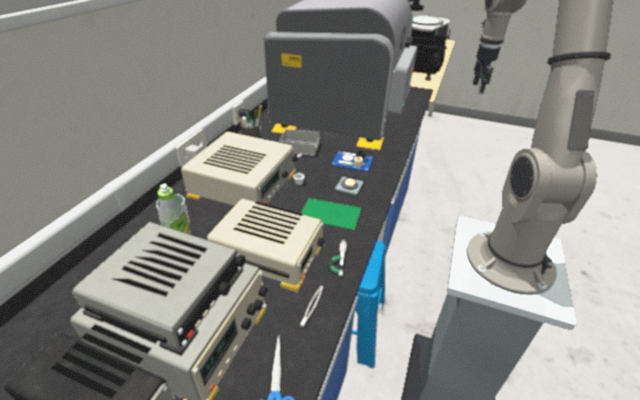

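```bash
cat >> h.py <<'E'
def moveto(x,y,z,yaw):
    """tool-frame command for pointing-down pose whose closing axis (tool y) is at angle yaw (deg)"""
    from scipy.spatial.transform import Rotation as Ro
    o=get_obs(); R=np.array(o['ee_rot']); p=np.array(o['tool_pos'])
    a=np.radians(yaw); best=None
    for s in (1,-1):
        yy=s*np.array([np.cos(a),np.sin(a),0]); zz=np.array([0,0,-1.]); T=np.c_[np.cross(yy,zz),yy,zz]
        w=Ro.from_matrix(R.T@T).as_rotvec()
        if best is None or np.linalg.norm(w)<np.linalg.norm(best): best=w
    d=R.T@(np.array([x,y,z])-p)
    print('shift/0.6',(d/.6).round(4),'turn/2',(best/2).round(4),'q7',round(o['qpos'][6],2),'t',round(o['clock'],2))
E
python3 - <<'E'
from h import *
c=cap('scene')
for p in [(450,350),(490,385),(470,330),(490,265),(452,250),(535,225)]: print(p,onz(c,*p,0).round(3))
moveto(.50,-.33,.25,5)
E
```

```text
(450, 350) [ 0.489 -0.474  0.   ]
(490, 385) [ 0.484 -0.578  0.   ]
(470, 330) [ 0.561 -0.482  0.   ]
(490, 265) [ 0.751 -0.425  0.   ]
(452, 250) [ 0.721 -0.328  0.   ]
(535, 225) [ 0.954 -0.449  0.   ]
shift/0.6 [ 0.6603 -0.3761 -0.0311] turn/2 [ 0.      0.     -0.6966] q7 -0.08 t 2.05
```

The side picture shows the grey machine standing beyond the rack. It starts at about y < -0.48, so I approach from the front.

Emit:
{"name": "play_rows", "arguments": {"plan": [{"x": 0.293,"y": -0.317,"z": -0.03,"wz": -0.2},{"x": 0.293,"y": -0.317,"z": -0.03,"wz": -0.4},{"x": 0.293,"y": -0.317,"z": -0.03,"wz": -0.6},{"x": 0.293,"y": -0.317,"z": -0.03,"wz": -0.697},{"x": 0.66,"y": -0.376,"z": -0.031,"wz": -0.697},{"x": 0.66,"y": -0.376,"z": -0.031,"wz": -0.697},{"x": 0.66,"y": -0.376,"z": -0.031,"wz": -0.697},{"x": 0.66,"y": -0.376,"z": -0.031,"wz": -0.697},{"x": 0.66,"y": -0.376,"z": -0.031,"wz": -0.697},{"x": 0.66,"y": -0.376,"z": -0.031,"wz": -0.697}], "grip": 1}}

```text
validation failed for argument at $.pl...
```

```bash
cat >> h.py <<'E'
def fray(c,u,v):
    f=200/np.tan(np.radians(c['vertical_fov'])/2)
    q=np.array([u-c['cx'],v-c['cy']]); rr=np.linalg.norm(q)+1e-9; th=rr/f
    d=np.r_[q/rr*np.sin(th),np.cos(th)]; R=np.array(c['R']); return -R.T@np.array(c['t']),R.T@d
def fz(c,u,v,z):
    o,d=fray(c,u,v); return o+d*(z-o[2])/d[2]
def rectify(c,z,x0,x1,y0,y1,s):
    """top view at height z, s px/m; rows: x decreasing downward, cols: y decreasing rightward"""
    xs=np.arange(x1,x0,-1/s); ys=np.arange(y1,y0,-1/s); X,Y=np.meshgrid(xs,ys,indexing='ij')
    P=np.stack([X,Y,0*X+z],-1)@np.array(c['R']).T+np.array(c['t'])
    f=200/np.tan(np.radians(c['vertical_fov'])/2)
    rr=np.hypot(P[...,0],P[...,1]); th=np.arctan2(rr,P[...,2])
    k=f*th/rr
    return cv2.remap(c['img'],(c['cx']+k*P[...,0]).astype(np.float32),(c['cy']+k*P[...,1]).astype(np.float32),cv2.INTER_LINEAR)
E
python3 - <<'E'
from h import *
o=get_obs(); print(o['tool_pos'],np.array(o['ee_rot']).round(3))
c=cap('wrist','w1.png'); print(c['vertical_fov'],world(c,[0,0,0]))
im=rectify(c,.006,.44,.68,-.44,-.24,2500); cv2.imwrite('pics/r1.png',im[:,:,::-1]); print(im.shape)
for l in ['rack','steel_disc','brass_disc','loupe','bush','stage']:
    for d in models.tip_of(l,'wrist')[:1]: print(l,round(d['p'],2),world(c,d['at']).round(4))
E
```

```text
[ 0.17666017 -0.65149088  0.23132741] [[ 0.965  0.262  0.   ]
 [ 0.262 -0.965 -0.   ]
 [-0.     0.    -1.   ]]
65.70646984690485 [ 0.25451157 -0.62951246  0.3735993 ]
(601, 500, 3)
```

Emit:
{"name": "play_rows", "arguments": {"plan": [{"x": 0.293,"y": -0.317,"z": -0.03,"wx": 0,"wy": 0,"wz": -0.2},{"x": 0.293,"y": -0.317,"z": -0.03,"wx": 0,"wy": 0,"wz": -0.4},{"x": 0.293,"y": -0.317,"z": -0.03,"wx": 0,"wy": 0,"wz": -0.6},{"x": 0.293,"y": -0.317,"z": -0.03,"wx": 0,"wy": 0,"wz": -0.697},{"x": 0.66,"y": -0.376,"z": -0.031,"wx": 0,"wy": 0,"wz": -0.697},{"x": 0.66,"y": -0.376,"z": -0.031,"wx": 0,"wy": 0,"wz": -0.697},{"x": 0.66,"y": -0.376,"z": -0.031,"wx": 0,"wy": 0,"wz": -0.697},{"x": 0.66,"y": -0.376,"z": -0.031,"wx": 0,"wy": 0,"wz": -0.697},{"x": 0.66,"y": -0.376,"z": -0.031,"wx": 0,"wy": 0,"wz": -0.697},{"x": 0.66,"y": -0.376,"z": -0.031,"wx": 0,"wy": 0,"wz": -0.697}], "grip": 1}}

```text
clock: 3.65
tool_pos: [0.499, -0.3308, 0.2496]
ee_rot: [[-0.087, 0.996, -0.001], [0.996, 0.087, -0.0], [-0.0, -0.001, -1.0]]
ft_force: [-0.6, -0.6, 0.6]
finger_gap: 0.999
finger_force: 0.0
```

```bash
python3 - <<'E'
from h import *
c=cap('wrist','w1.png'); print(c['vertical_fov'],world(c,[0,0,0]))
im=rectify(c,.006,.44,.68,-.44,-.24,2500); cv2.imwrite('pics/r1.png',im[:,:,::-1]); print(im.shape)
for l in ['rack','steel_disc','brass_disc','loupe','bush','stage']:
    for d in models.tip_of(l,'wrist')[:1]: print(l,round(d['p'],2),world(c,d['at']).round(4))
E
```

```text
65.70646984690485 [ 0.49212903 -0.24947644  0.39192997]
(601, 500, 3)
rack 0.72 [ 0.5625 -0.3372 -0.001 ]
brass_disc 0.9 [ 0.5233 -0.1603  0.0197]
loupe 0.74 [ 0.5397 -0.3593  0.008 ]
bush 0.58 [ 0.5381 -0.3178  0.006 ]
stage 0.64 [ 0.5291 -0.1662 -0.0014]
```

View pics/w1.png

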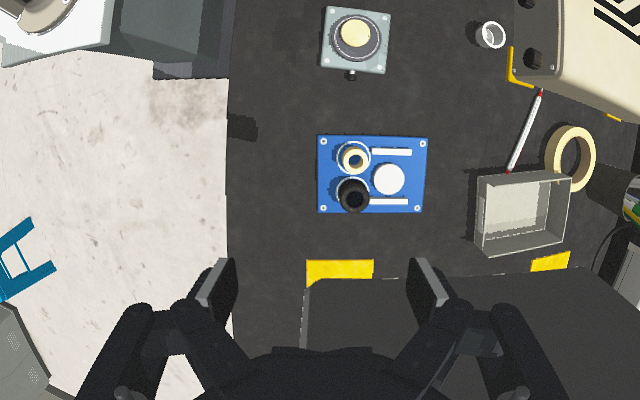

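View pics/r1.png

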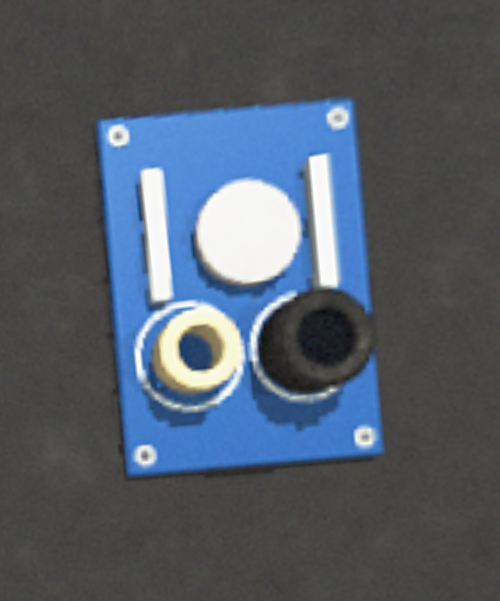

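The wrist view shows the rack undisturbed, with the bush at +y and the loupe at -y. From the rectified view, the rack centre is about (0.565, -0.3365) with yaw about 5°, the loupe is at (0.5415, -0.361) and the bush at (0.5375, -0.316).

```bash
python3 - <<'E'
from h import *
moveto(.5413,-.3612,.08,5)
moveto(.5413,-.3612,.0185,5)
E
```

```text
shift/0.6 [-0.0565  0.0656  0.2834] turn/2 [-0.      0.0002 -0.0003] q7 0.43 t 4.0
shift/0.6 [-0.0565  0.0656  0.3859] turn/2 [-0.      0.0002 -0.0003] q7 0.43 t 4.0
```

Emit:
{"name": "play_rows", "arguments": {"plan": [{"x": -0.0565,"y": 0.0656,"z": 0.1,"wx": 0,"wy": 0,"wz": 0},{"x": -0.0565,"y": 0.0656,"z": 0.2,"wx": 0,"wy": 0,"wz": 0},{"x": -0.0565,"y": 0.0656,"z": 0.28,"wx": 0,"wy": 0,"wz": 0},{"x": -0.0565,"y": 0.0656,"z": 0.28,"wx": 0,"wy": 0,"wz": 0},{"x": -0.0565,"y": 0.0656,"z": 0.33,"wx": 0,"wy": 0,"wz": 0},{"x": -0.0565,"y": 0.0656,"z": 0.36,"wx": 0,"wy": 0,"wz": 0},{"x": -0.0565,"y": 0.0656,"z": 0.386,"wx": 0,"wy": 0,"wz": 0},{"x": -0.0565,"y": 0.0656,"z": 0.386,"wx": 0,"wy": 0,"wz": 0},{"x": -0.0565,"y": 0.0656,"z": 0.386,"wx": 0,"wy": 0,"wz": 0}]}}

```text
clock: 5.12
tool_pos: [0.5426, -0.3607, 0.0193]
ee_rot: [[-0.088, 0.996, 0.001], [0.996, 0.088, -0.001], [-0.001, 0.001, -1.0]]
ft_force: [-0.4, -0.6, -0.2]
finger_gap: 1.001
finger_force: 0.0
```

Emit:
{"name": "play_rows", "arguments": {"plan": [{"x": 0,"y": 0,"z": 0,"wx": 0,"wy": 0,"wz": 0},{"x": 0,"y": 0,"z": 0,"wx": 0,"wy": 0,"wz": 0},{"x": 0,"y": 0,"z": 0,"wx": 0,"wy": 0,"wz": 0},{"x": 0,"y": 0,"z": 0,"wx": 0,"wy": 0,"wz": 0},{"x": 0,"y": 0,"z": 0,"wx": 0,"wy": 0,"wz": 0},{"x": 0,"y": 0,"z": 0,"wx": 0,"wy": 0,"wz": 0},{"x": 0,"y": 0,"z": 0,"wx": 0,"wy": 0,"wz": 0},{"x": 0,"y": 0,"z": 0,"wx": 0,"wy": 0,"wz": 0}], "grip": 0}}

```text
clock: 6.12
tool_pos: [0.5424, -0.3607, 0.019]
ee_rot: [[-0.088, 0.996, 0.001], [0.996, 0.088, -0.001], [-0.001, 0.001, -1.0]]
ft_force: [-0.9, 1.1, 5.4]
finger_gap: 0.408
finger_force: 60.3
```

```bash
python3 - <<'E'
from h import *
moveto(.5424,-.3607,.12,5)
moveto(.570,-.030,.12,5)
moveto(.570,-.030,.0175,5)
E
```

```text
shift/0.6 [-2.000e-04  1.000e-04 -1.683e-01] turn/2 [0.0004 0.0003 0.0003] q7 0.33 t 6.12
shift/0.6 [ 0.5448  0.0943 -0.1685] turn/2 [0.0004 0.0003 0.0003] q7 0.33 t 6.12
shift/0.6 [0.545  0.0942 0.0023] turn/2 [0.0004 0.0003 0.0003] q7 0.33 t 6.12
```

Emit:
{"name": "play_rows", "arguments": {"plan": [{"x": 0,"y": 0,"z": -0.06,"wx": 0,"wy": 0,"wz": 0},{"x": 0,"y": 0,"z": -0.14,"wx": 0,"wy": 0,"wz": 0},{"x": 0.05,"y": 0.01,"z": -0.168,"wx": 0,"wy": 0,"wz": 0},{"x": 0.13,"y": 0.02,"z": -0.168,"wx": 0,"wy": 0,"wz": 0},{"x": 0.22,"y": 0.04,"z": -0.168,"wx": 0,"wy": 0,"wz": 0},{"x": 0.31,"y": 0.055,"z": -0.168,"wx": 0,"wy": 0,"wz": 0},{"x": 0.4,"y": 0.07,"z": -0.168,"wx": 0,"wy": 0,"wz": 0},{"x": 0.48,"y": 0.085,"z": -0.168,"wx": 0,"wy": 0,"wz": 0},{"x": 0.545,"y": 0.094,"z": -0.168,"wx": 0,"wy": 0,"wz": 0},{"x": 0.545,"y": 0.094,"z": -0.168,"wx": 0,"wy": 0,"wz": 0}]}}

```text
clock: 7.38
tool_pos: [0.5694, -0.0249, 0.1192]
ee_rot: [[-0.095, 0.996, 0.0], [0.996, 0.095, 0.002], [0.002, 0.0, -1.0]]
ft_force: [0.8, -0.6, -0.2]
finger_gap: 0.41
finger_force: 60.2
```

```bash
python3 - <<'E'
from h import *
c=cap('wrist','w2.png'); print(get_obs()['tool_pos'],get_obs()['finger_gap'])
im=rectify(c,.003,.40,.70,-.24,.10,1700); cv2.imwrite('pics/r2.png',im[:,:,::-1])
moveto(.570,-.030,.0172,5)
for l in ['mat','stage','brass_disc']:
    for d in models.tip_of(l,'wrist')[:1]: print(l,round(d['p'],2),world(c,d['at']).round(4))
E
```

```text
[ 0.56926945 -0.02788067  0.11895248] 0.4068885421298646
shift/0.6 [-0.0037  0.0009  0.1696] turn/2 [-0.0002 -0.0003  0.0021] q7 -0.2 t 7.42
mat 0.91 [ 0.5388 -0.0027  0.0011]
stage 0.66 [ 0.5272 -0.1662 -0.0007]
```

View pics/r2.png

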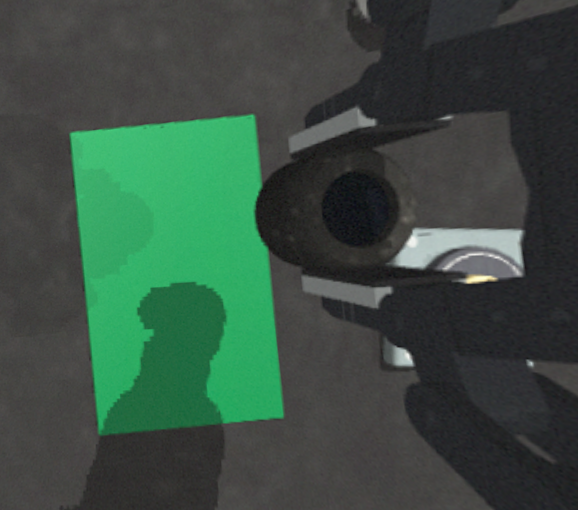

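The rectified view shows the mat centred at about (0.5384, -0.0044), with the loupe held upright above it. I lower it straight down.

Emit:
{"name": "play_rows", "arguments": {"plan": [{"x": 0,"y": 0,"z": 0.06,"wx": 0,"wy": 0,"wz": 0},{"x": 0,"y": 0,"z": 0.12,"wx": 0,"wy": 0,"wz": 0},{"x": 0,"y": 0,"z": 0.155,"wx": 0,"wy": 0,"wz": 0},{"x": 0,"y": 0,"z": 0.17,"wx": 0,"wy": 0,"wz": 0},{"x": 0,"y": 0,"z": 0.171,"wx": 0,"wy": 0,"wz": 0},{"x": 0,"y": 0,"z": 0.171,"wx": 0,"wy": 0,"wz": 0}]}}

```text
clock: 8.32
tool_pos: [0.57, -0.0304, 0.017]
ee_rot: [[-0.087, 0.996, 0.001], [0.996, 0.087, -0.0], [-0.0, 0.001, -1.0]]
ft_force: [0.7, 0.2, -0.0]
finger_gap: 0.41
finger_force: 60.2
```

Emit:
{"name": "play_rows", "arguments": {"plan": [{"x": 0,"y": 0,"z": 0,"wx": 0,"wy": 0,"wz": 0},{"x": 0,"y": 0,"z": 0,"wx": 0,"wy": 0,"wz": 0},{"x": 0,"y": 0,"z": 0,"wx": 0,"wy": 0,"wz": 0},{"x": 0,"y": 0,"z": 0,"wx": 0,"wy": 0,"wz": 0},{"x": 0,"y": 0,"z": 0,"wx": 0,"wy": 0,"wz": 0},{"x": 0,"y": 0,"z": -0.03,"wx": 0,"wy": 0,"wz": 0},{"x": 0,"y": 0,"z": -0.1,"wx": 0,"wy": 0,"wz": 0},{"x": 0,"y": 0,"z": -0.171,"wx": 0,"wy": 0,"wz": 0},{"x": 0,"y": 0,"z": -0.171,"wx": 0,"wy": 0,"wz": 0},{"x": 0,"y": 0,"z": -0.171,"wx": 0,"wy": 0,"wz": 0}], "grip": 1}}

```text
clock: 9.57
tool_pos: [0.5693, -0.0299, 0.1196]
ee_rot: [[-0.088, 0.996, 0.001], [0.996, 0.088, -0.0], [-0.0, 0.0, -1.0]]
ft_force: [-0.2, 0.1, -0.8]
finger_gap: 1.005
finger_force: 0.0
```

```bash
python3 - <<'E'
from h import *
moveto(.5375,-.316,.12,5)
moveto(.5375,-.316,.0185,5)
E
```

```text
shift/0.6 [-0.4703 -0.0947 -0.0005] turn/2 [0.0002 0.0002 0.0003] q7 -0.2 t 9.57
shift/0.6 [-0.4703 -0.0948  0.1686] turn/2 [0.0002 0.0002 0.0003] q7 -0.2 t 9.57
```

Emit:
{"name": "play_rows", "arguments": {"plan": [{"x": -0.1,"y": -0.02,"z": 0,"wx": 0,"wy": 0,"wz": 0},{"x": -0.2,"y": -0.04,"z": 0,"wx": 0,"wy": 0,"wz": 0},{"x": -0.3,"y": -0.06,"z": 0,"wx": 0,"wy": 0,"wz": 0},{"x": -0.39,"y": -0.08,"z": 0,"wx": 0,"wy": 0,"wz": 0},{"x": -0.45,"y": -0.093,"z": 0,"wx": 0,"wy": 0,"wz": 0},{"x": -0.47,"y": -0.0945,"z": 0,"wx": 0,"wy": 0,"wz": 0},{"x": -0.47,"y": -0.0945,"z": 0,"wx": 0,"wy": 0,"wz": 0},{"x": -0.47,"y": -0.0945,"z": 0,"wx": 0,"wy": 0,"wz": 0}]}}

```text
clock: 10.58
tool_pos: [0.5383, -0.313, 0.1188]
ee_rot: [[-0.091, 0.996, -0.0], [0.996, 0.091, 0.002], [0.002, -0.0, -1.0]]
ft_force: [0.6, 0.2, -0.4]
finger_gap: 1.001
finger_force: 0.0
```

Emit:
{"name": "play_rows", "arguments": {"plan": [{"x": 0,"y": 0,"z": 0.06,"wx": 0,"wy": 0,"wz": 0},{"x": 0,"y": 0,"z": 0.12,"wx": 0,"wy": 0,"wz": 0},{"x": 0,"y": 0,"z": 0.155,"wx": 0,"wy": 0,"wz": 0},{"x": 0,"y": 0,"z": 0.168,"wx": 0,"wy": 0,"wz": 0},{"x": 0,"y": 0,"z": 0.168,"wx": 0,"wy": 0,"wz": 0},{"x": 0,"y": 0,"z": 0.168,"wx": 0,"wy": 0,"wz": 0}]}}

```text
clock: 11.32
tool_pos: [0.5387, -0.3159, 0.0195]
ee_rot: [[-0.088, 0.996, 0.002], [0.996, 0.088, -0.001], [-0.001, 0.002, -1.0]]
ft_force: [-0.2, 0.0, 1.2]
finger_gap: 0.997
finger_force: 0.0
```

Emit:
{"name": "play_rows", "arguments": {"plan": [{"x": 0,"y": 0,"z": 0,"wx": 0,"wy": 0,"wz": 0},{"x": 0,"y": 0,"z": 0,"wx": 0,"wy": 0,"wz": 0},{"x": 0,"y": 0,"z": 0,"wx": 0,"wy": 0,"wz": 0},{"x": 0,"y": 0,"z": 0,"wx": 0,"wy": 0,"wz": 0},{"x": 0,"y": 0,"z": 0,"wx": 0,"wy": 0,"wz": 0},{"x": 0,"y": 0,"z": 0,"wx": 0,"wy": 0,"wz": 0},{"x": 0,"y": 0,"z": 0,"wx": 0,"wy": 0,"wz": 0},{"x": 0,"y": 0,"z": 0,"wx": 0,"wy": 0,"wz": 0}], "grip": 0}}

```text
clock: 12.32
tool_pos: [0.5379, -0.3158, 0.0189]
ee_rot: [[-0.088, 0.996, 0.0], [0.996, 0.088, -0.0], [-0.0, 0.0, -1.0]]
ft_force: [-1.5, 0.3, 5.2]
finger_gap: 0.317
finger_force: 59.1
```

```bash
python3 - <<'E'
from h import *
moveto(.566,.027,.12,5)
moveto(.566,.027,.017,5)
E
```

```text
shift/0.6 [ 0.565   0.0968 -0.1688] turn/2 [0.0001 0.0002 0.0003] q7 0.25 t 12.32
shift/0.6 [0.5651 0.0967 0.0029] turn/2 [0.0001 0.0002 0.0003] q7 0.25 t 12.32
```

Emit:
{"name": "play_rows", "arguments": {"plan": [{"x": 0,"y": 0,"z": -0.06,"wx": 0,"wy": 0,"wz": 0},{"x": 0,"y": 0,"z": -0.14,"wx": 0,"wy": 0,"wz": 0},{"x": 0.06,"y": 0.01,"z": -0.168,"wx": 0,"wy": 0,"wz": 0},{"x": 0.15,"y": 0.02,"z": -0.168,"wx": 0,"wy": 0,"wz": 0},{"x": 0.24,"y": 0.04,"z": -0.168,"wx": 0,"wy": 0,"wz": 0},{"x": 0.33,"y": 0.055,"z": -0.168,"wx": 0,"wy": 0,"wz": 0},{"x": 0.42,"y": 0.07,"z": -0.168,"wx": 0,"wy": 0,"wz": 0},{"x": 0.5,"y": 0.085,"z": -0.168,"wx": 0,"wy": 0,"wz": 0},{"x": 0.565,"y": 0.097,"z": -0.168,"wx": 0,"wy": 0,"wz": 0},{"x": 0.565,"y": 0.097,"z": -0.168,"wx": 0,"wy": 0,"wz": 0}]}}

```text
clock: 13.58
tool_pos: [0.5658, 0.032, 0.1191]
ee_rot: [[-0.095, 0.996, 0.0], [0.996, 0.095, 0.002], [0.002, 0.001, -1.0]]
ft_force: [0.4, -0.0, -1.1]
finger_gap: 0.316
finger_force: 59.6
```

Emit:
{"name": "play_rows", "arguments": {"plan": [{"x": 0,"y": 0,"z": 0,"wx": 0,"wy": 0,"wz": 0},{"x": 0,"y": 0,"z": 0.06,"wx": 0,"wy": 0,"wz": 0},{"x": 0,"y": 0,"z": 0.12,"wx": 0,"wy": 0,"wz": 0},{"x": 0,"y": 0,"z": 0.155,"wx": 0,"wy": 0,"wz": 0},{"x": 0,"y": 0,"z": 0.17,"wx": 0,"wy": 0,"wz": 0},{"x": 0,"y": 0,"z": 0.171,"wx": 0,"wy": 0,"wz": 0},{"x": 0,"y": 0,"z": 0.171,"wx": 0,"wy": 0,"wz": 0}]}}

```text
clock: 14.45
tool_pos: [0.5665, 0.0265, 0.017]
ee_rot: [[-0.087, 0.996, 0.001], [0.996, 0.087, -0.0], [-0.0, 0.001, -1.0]]
ft_force: [-0.1, 1.1, -1.8]
finger_gap: 0.323
finger_force: 59.6
```

Emit:
{"name": "play_rows", "arguments": {"plan": [{"x": 0,"y": 0,"z": 0,"wx": 0,"wy": 0,"wz": 0},{"x": 0,"y": 0,"z": 0,"wx": 0,"wy": 0,"wz": 0},{"x": 0,"y": 0,"z": 0,"wx": 0,"wy": 0,"wz": 0},{"x": 0,"y": 0,"z": 0,"wx": 0,"wy": 0,"wz": 0},{"x": 0,"y": 0,"z": 0,"wx": 0,"wy": 0,"wz": 0},{"x": 0,"y": 0,"z": -0.03,"wx": 0,"wy": 0,"wz": 0},{"x": 0,"y": 0,"z": -0.1,"wx": 0,"wy": 0,"wz": 0},{"x": 0,"y": 0,"z": -0.2,"wx": 0,"wy": 0,"wz": 0},{"x": -0.1,"y": -0.1,"z": -0.25,"wx": 0,"wy": 0,"wz": 0},{"x": -0.1,"y": -0.1,"z": -0.25,"wx": 0,"wy": 0,"wz": 0}], "grip": 1}}

```text
clock: 15.7
tool_pos: [0.5106, -0.0401, 0.1691]
ee_rot: [[-0.086, 0.996, 0.002], [0.996, 0.086, -0.002], [-0.002, 0.002, -1.0]]
ft_force: [0.4, 0.8, -0.4]
finger_gap: 0.998
finger_force: 0.0
```

```bash
python3 - <<'E'
from h import *
c=cap('wrist','w3.png'); print(get_obs()['tool_pos'])
im=rectify(c,.020,.40,.70,-.30,.10,1450); cv2.imwrite('pics/r3.png',im[:,:,::-1]); print(world(c,[0,0,0]))
moveto(.524,-.165,.12,5)
E
```

```text
[ 0.50910152 -0.04258177  0.16928587]
[0.50326426 0.04142957 0.31123588]
shift/0.6 [-0.2051  0.0077  0.0829] turn/2 [ 0.0003  0.0018 -0.0018] q7 -0.14 t 15.75
```

View pics/r3.png

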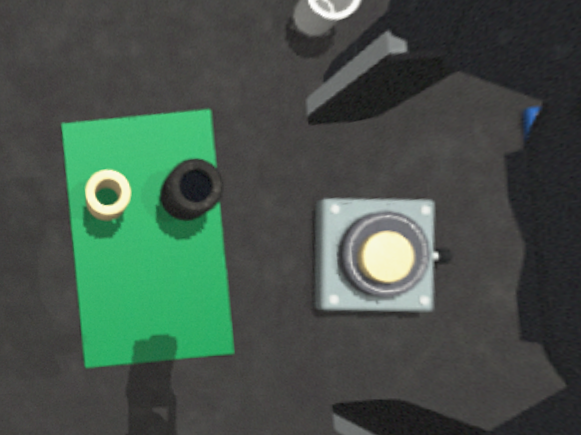

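The loupe (190,188) and bush (107,195) both stand on the mat. I take one closer look at the stage with the camera directly over it.

Emit:
{"name": "play_rows", "arguments": {"plan": [{"x": -0.1,"y": 0.01,"z": 0,"wx": 0,"wy": 0,"wz": 0},{"x": -0.2,"y": 0.02,"z": 0,"wx": 0,"wy": 0,"wz": 0},{"x": -0.3,"y": 0.03,"z": 0,"wx": 0,"wy": 0,"wz": 0},{"x": -0.35,"y": 0.045,"z": 0,"wx": 0,"wy": 0,"wz": 0},{"x": -0.35,"y": 0.05,"z": 0,"wx": 0,"wy": 0,"wz": 0},{"x": -0.35,"y": 0.05,"z": 0,"wx": 0,"wy": 0,"wz": 0},{"x": -0.35,"y": 0.05,"z": 0,"wx": 0,"wy": 0,"wz": 0}]}}

```text
clock: 16.62
tool_pos: [0.5599, -0.2425, 0.1669]
ee_rot: [[-0.09, 0.996, 0.0], [0.996, 0.09, 0.001], [0.001, 0.0, -1.0]]
ft_force: [-0.9, 0.2, -0.2]
finger_gap: 1.0
finger_force: 0.0
```

```bash
python3 - <<'E'
from h import *
c=cap('wrist'); cam=world(c,[0,0,0]); print(get_obs()['tool_pos'],cam)
im=rectify(c,.020,.47,.60,-.25,-.10,4000)
im2=rectify(c,.006,.48,.68,-.41,-.26,2600)[:, :390]
cv2.imwrite('pics/r4.png',im[:,:,::-1]); 
# brass disc by colour at z .027 plane
b=rectify(c,.027,.47,.60,-.25,-.10,4000).astype(int); m=((b[...,0]-b[...,2])>40)&(b[...,0]>140)
ys,xs=np.nonzero(m); print('brass',.60-(ys.min()+ys.max())/8000,-.10-(xs.min()+xs.max())/8000,np.ptp(ys)/4,np.ptp(xs)/4,m.sum())
for l in ['steel_disc','stage','brass_disc','rack']:
    for d in models.tip_of(l,'wrist')[:1]: print(l,round(d['p'],2),world(c,d['at']).round(4))
moveto(.5225,-.163,.12,5)
E
```

```text
[ 0.55982687 -0.24277852  0.16686422] [ 0.55249486 -0.16136839  0.30923024]
brass 0.5233749999999999 -0.16225 34.25 34.0 8089
steel_disc 0.77 [ 0.5828 -0.3356  0.0049]
brass_disc 0.84 [ 0.525  -0.1646  0.0229]
rack 0.66 [ 5.649e-01 -3.383e-01 -5.000e-04]
shift/0.6 [ 0.1398 -0.0499  0.0777] turn/2 [-0.      0.      0.0008] q7 0.22 t 16.88
```

View pics/r4.png

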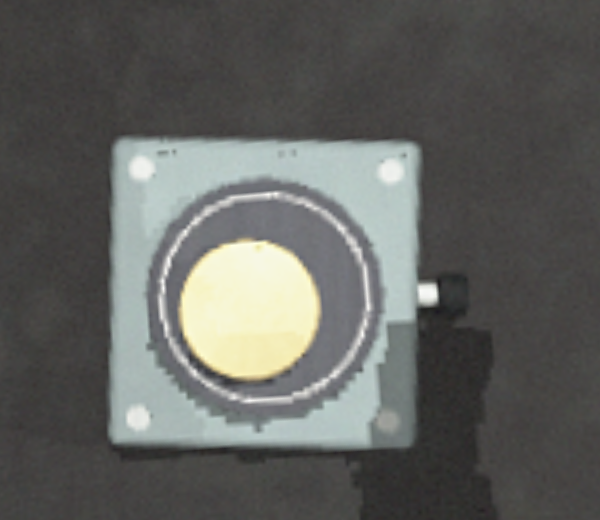

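The view shows the white circle centred at (265,297), so the stage is at (0.5256, -0.1664). The brass disc is off-centre at (0.5234, -0.1623).

```bash
python3 - <<'E'
from h import *
moveto(.5234,-.1623,.06,5)
moveto(.5234,-.1623,.0205,5)
E
```

```text
shift/0.6 [ 0.1408 -0.0483  0.1777] turn/2 [-0.      0.      0.0008] q7 0.22 t 16.88
shift/0.6 [ 0.1408 -0.0483  0.2436] turn/2 [-0.      0.      0.0008] q7 0.22 t 16.88
```

Emit:
{"name": "play_rows", "arguments": {"plan": [{"x": 0.08,"y": -0.025,"z": 0.06,"wx": 0,"wy": 0,"wz": 0},{"x": 0.141,"y": -0.048,"z": 0.12,"wx": 0,"wy": 0,"wz": 0},{"x": 0.141,"y": -0.048,"z": 0.175,"wx": 0,"wy": 0,"wz": 0},{"x": 0.141,"y": -0.048,"z": 0.175,"wx": 0,"wy": 0,"wz": 0},{"x": 0.141,"y": -0.048,"z": 0.22,"wx": 0,"wy": 0,"wz": 0},{"x": 0.141,"y": -0.048,"z": 0.243,"wx": 0,"wy": 0,"wz": 0},{"x": 0.141,"y": -0.048,"z": 0.2436,"wx": 0,"wy": 0,"wz": 0},{"x": 0.141,"y": -0.048,"z": 0.2436,"wx": 0,"wy": 0,"wz": 0}]}}

```text
clock: 17.88
tool_pos: [0.5244, -0.163, 0.0213]
ee_rot: [[-0.088, 0.996, 0.001], [0.996, 0.088, -0.0], [-0.001, 0.001, -1.0]]
ft_force: [0.8, -0.3, -0.5]
finger_gap: 1.0
finger_force: 0.0
```

Emit:
{"name": "play_rows", "arguments": {"plan": [{"x": 0,"y": 0,"z": 0,"wx": 0,"wy": 0,"wz": 0},{"x": 0,"y": 0,"z": 0,"wx": 0,"wy": 0,"wz": 0},{"x": 0,"y": 0,"z": 0,"wx": 0,"wy": 0,"wz": 0},{"x": 0,"y": 0,"z": 0,"wx": 0,"wy": 0,"wz": 0},{"x": 0,"y": 0,"z": 0,"wx": 0,"wy": 0,"wz": 0},{"x": 0,"y": 0,"z": 0,"wx": 0,"wy": 0,"wz": 0},{"x": 0,"y": 0,"z": 0,"wx": 0,"wy": 0,"wz": 0},{"x": 0,"y": 0,"z": 0,"wx": 0,"wy": 0,"wz": 0}], "grip": 0}}

```text
clock: 18.88
tool_pos: [0.5239, -0.1628, 0.0211]
ee_rot: [[-0.088, 0.996, 0.0], [0.996, 0.088, -0.0], [-0.0, 0.0, -1.0]]
ft_force: [-1.2, 0.7, 7.5]
finger_gap: 0.355
finger_force: 58.8
```

```bash
python3 - <<'E'
from h import *
z=get_obs()['tool_pos'][2]
moveto(.488,-.010,.10,5)
moveto(.488,-.010,z-.0165,5)
E
```

```text
shift/0.6 [ 0.2588 -0.0372 -0.1317] turn/2 [0.0002 0.0002 0.0004] q7 -0.02 t 18.88
shift/0.6 [ 0.2589 -0.0372  0.0274] turn/2 [0.0002 0.0002 0.0004] q7 -0.02 t 18.88
```

Emit:
{"name": "play_rows", "arguments": {"plan": [{"x": 0,"y": 0,"z": -0.05,"wx": 0,"wy": 0,"wz": 0},{"x": 0,"y": 0,"z": -0.13,"wx": 0,"wy": 0,"wz": 0},{"x": 0.08,"y": -0.015,"z": -0.13,"wx": 0,"wy": 0,"wz": 0},{"x": 0.17,"y": -0.03,"z": -0.13,"wx": 0,"wy": 0,"wz": 0},{"x": 0.245,"y": -0.037,"z": -0.13,"wx": 0,"wy": 0,"wz": 0},{"x": 0.259,"y": -0.037,"z": -0.13,"wx": 0,"wy": 0,"wz": 0},{"x": 0.259,"y": -0.037,"z": -0.08,"wx": 0,"wy": 0,"wz": 0},{"x": 0.259,"y": -0.037,"z": -0.02,"wx": 0,"wy": 0,"wz": 0},{"x": 0.259,"y": -0.037,"z": 0.015,"wx": 0,"wy": 0,"wz": 0},{"x": 0.259,"y": -0.037,"z": 0.027,"wx": 0,"wy": 0,"wz": 0}]}}

```text
clock: 20.12
tool_pos: [0.487, -0.0108, 0.0036]
ee_rot: [[-0.087, 0.996, -0.003], [0.996, 0.087, -0.001], [-0.001, -0.003, -1.0]]
ft_force: [-18.3, -0.9, 72.0]
finger_gap: 0.355
finger_force: 66.6
```

Emit:
{"name": "play_rows", "arguments": {"plan": [{"x": 0,"y": 0,"z": 0,"wx": 0,"wy": 0,"wz": 0},{"x": 0,"y": 0,"z": 0,"wx": 0,"wy": 0,"wz": 0}]}}

```text
clock: 20.38
tool_pos: [0.4885, -0.0103, 0.0046]
ee_rot: [[-0.087, 0.996, 0.001], [0.996, 0.087, -0.0], [-0.0, 0.001, -1.0]]
ft_force: [-0.1, 0.1, -0.8]
finger_gap: 0.355
finger_force: 59.6
```

Emit:
{"name": "play_rows", "arguments": {"plan": [{"x": 0,"y": 0,"z": 0,"wx": 0,"wy": 0,"wz": 0},{"x": 0,"y": 0,"z": 0,"wx": 0,"wy": 0,"wz": 0},{"x": 0,"y": 0,"z": 0,"wx": 0,"wy": 0,"wz": 0},{"x": 0,"y": 0,"z": 0,"wx": 0,"wy": 0,"wz": 0},{"x": 0,"y": 0,"z": -0.05,"wx": 0,"wy": 0,"wz": 0},{"x": 0,"y": 0,"z": -0.13,"wx": 0,"wy": 0,"wz": 0},{"x": 0,"y": 0,"z": -0.16,"wx": 0,"wy": 0,"wz": 0},{"x": 0,"y": 0,"z": -0.16,"wx": 0,"wy": 0,"wz": 0}], "grip": 0.7}}

```text
clock: 21.38
tool_pos: [0.4889, -0.0099, 0.1014]
ee_rot: [[-0.088, 0.996, 0.003], [0.996, 0.088, -0.0], [-0.001, 0.003, -1.0]]
ft_force: [-0.5, -0.5, -0.2]
finger_gap: 0.7
finger_force: 0.0
```

```bash
python3 - <<'E'
from h import *
moveto(.585,-.3365,.10,5)
moveto(.585,-.3365,.0072,5)
E
```

```text
shift/0.6 [-0.5563  0.1118  0.0029] turn/2 [0.0016 0.0003 0.0002] q7 -0.26 t 21.38
shift/0.6 [-0.5562  0.1113  0.1576] turn/2 [0.0016 0.0003 0.0002] q7 -0.26 t 21.38
```

Emit:
{"name": "play_rows", "arguments": {"plan": [{"x": -0.1,"y": 0.02,"z": 0,"wx": 0,"wy": 0,"wz": 0},{"x": -0.2,"y": 0.04,"z": 0,"wx": 0,"wy": 0,"wz": 0},{"x": -0.3,"y": 0.06,"z": 0,"wx": 0,"wy": 0,"wz": 0},{"x": -0.4,"y": 0.08,"z": 0,"wx": 0,"wy": 0,"wz": 0},{"x": -0.49,"y": 0.1,"z": 0,"wx": 0,"wy": 0,"wz": 0},{"x": -0.54,"y": 0.11,"z": 0,"wx": 0,"wy": 0,"wz": 0},{"x": -0.556,"y": 0.111,"z": 0,"wx": 0,"wy": 0,"wz": 0},{"x": -0.556,"y": 0.111,"z": 0,"wx": 0,"wy": 0,"wz": 0},{"x": -0.556,"y": 0.111,"z": 0,"wx": 0,"wy": 0,"wz": 0}]}}

```text
clock: 22.5
tool_pos: [0.5835, -0.3339, 0.0998]
ee_rot: [[-0.09, 0.996, -0.001], [0.996, 0.09, 0.001], [0.001, -0.001, -1.0]]
ft_force: [0.1, 0.4, -0.8]
finger_gap: 0.695
finger_force: 0.0
```

```bash
python3 - <<'E'
from h import *
moveto(.585,-.3365,.0075,5)
E
```

```text
shift/0.6 [-0.0048  0.0022  0.1538] turn/2 [-0.0003 -0.0007  0.0016] q7 0.31 t 22.5
```

Emit:
{"name": "play_rows", "arguments": {"plan": [{"x": 0,"y": 0.001,"z": 0.05,"wx": 0,"wy": 0,"wz": 0},{"x": 0,"y": 0.001,"z": 0.1,"wx": 0,"wy": 0,"wz": 0},{"x": 0,"y": 0.001,"z": 0.13,"wx": 0,"wy": 0,"wz": 0},{"x": 0,"y": 0.001,"z": 0.145,"wx": 0,"wy": 0,"wz": 0},{"x": 0,"y": 0.001,"z": 0.151,"wx": 0,"wy": 0,"wz": 0},{"x": 0,"y": 0.001,"z": 0.154,"wx": 0,"wy": 0,"wz": 0},{"x": 0,"y": 0.001,"z": 0.154,"wx": 0,"wy": 0,"wz": 0},{"x": 0,"y": 0.001,"z": 0.154,"wx": 0,"wy": 0,"wz": 0}]}}

```text
clock: 23.5
tool_pos: [0.5845, -0.3365, 0.0083]
ee_rot: [[-0.088, 0.996, 0.001], [0.996, 0.088, -0.0], [-0.001, 0.001, -1.0]]
ft_force: [0.6, 0.5, 0.7]
finger_gap: 0.7
finger_force: 0.0
```

Emit:
{"name": "play_rows", "arguments": {"plan": [{"x": 0,"y": 0,"z": 0,"wx": 0,"wy": 0,"wz": 0},{"x": 0,"y": 0,"z": 0,"wx": 0,"wy": 0,"wz": 0},{"x": 0,"y": 0,"z": 0,"wx": 0,"wy": 0,"wz": 0},{"x": 0,"y": 0,"z": 0,"wx": 0,"wy": 0,"wz": 0},{"x": 0,"y": 0,"z": 0,"wx": 0,"wy": 0,"wz": 0},{"x": 0,"y": 0,"z": 0,"wx": 0,"wy": 0,"wz": 0}], "grip": 0}}

```text
clock: 24.25
tool_pos: [0.5845, -0.3364, 0.0087]
ee_rot: [[-0.088, 0.996, 0.001], [0.996, 0.088, -0.001], [-0.001, 0.001, -1.0]]
ft_force: [-1.4, 1.0, 4.7]
finger_gap: 0.43
finger_force: 59.4
```

```bash
python3 - <<'E'
from h import *
z=get_obs()['tool_pos'][2]
moveto(.5256,-.1664,.10,5)
moveto(.5256,-.1664,z+.0145,5)
E
```

```text
shift/0.6 [ 0.2908 -0.0728 -0.1524] turn/2 [0.0003 0.0003 0.0003] q7 0.27 t 24.25
shift/0.6 [ 0.2909 -0.0729 -0.0244] turn/2 [0.0003 0.0003 0.0003] q7 0.27 t 24.25
```

Emit:
{"name": "play_rows", "arguments": {"plan": [{"x": 0,"y": 0,"z": -0.05,"wx": 0,"wy": 0,"wz": 0},{"x": 0,"y": 0,"z": -0.12,"wx": 0,"wy": 0,"wz": 0},{"x": 0.02,"y": -0.005,"z": -0.152,"wx": 0,"wy": 0,"wz": 0},{"x": 0.1,"y": -0.025,"z": -0.152,"wx": 0,"wy": 0,"wz": 0},{"x": 0.19,"y": -0.05,"z": -0.152,"wx": 0,"wy": 0,"wz": 0},{"x": 0.26,"y": -0.068,"z": -0.152,"wx": 0,"wy": 0,"wz": 0},{"x": 0.291,"y": -0.073,"z": -0.152,"wx": 0,"wy": 0,"wz": 0},{"x": 0.291,"y": -0.073,"z": -0.152,"wx": 0,"wy": 0,"wz": 0},{"x": 0.291,"y": -0.073,"z": -0.152,"wx": 0,"wy": 0,"wz": 0}]}}

```text
clock: 25.38
tool_pos: [0.5255, -0.1679, 0.0988]
ee_rot: [[-0.086, 0.996, 0.0], [0.996, 0.086, -0.001], [-0.001, 0.0, -1.0]]
ft_force: [-0.5, -0.6, -0.7]
finger_gap: 0.428
finger_force: 60.2
```

```bash
python3 - <<'E'
from h import *
cap('wrist','w5.png');print(get_obs()['tool_pos'],get_obs()['finger_gap'])
moveto(.5256,-.1664,.0232,5)
E
```

```text
[ 0.52554547 -0.16806767  0.09882412] 0.42643906193136144
shift/0.6 [0.0029 0.0003 0.126 ] turn/2 [ 0.0001  0.0004 -0.0009] q7 0.05 t 25.43
```

View pics/w5.png

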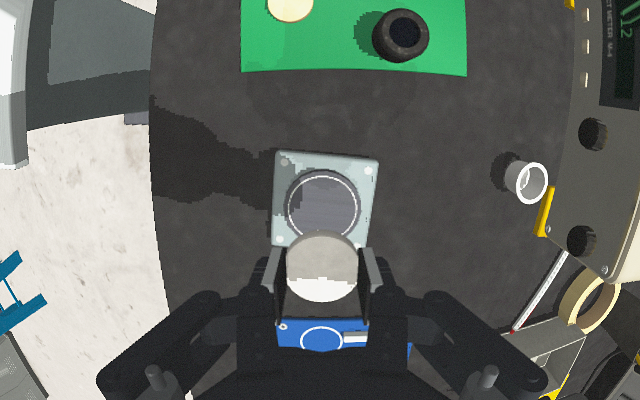

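The steel disc is held flat at (322,265), the brass disc lies on the mat at (290,5) and the platen is empty. I lower it slowly.

Emit:
{"name": "play_rows", "arguments": {"plan": [{"x": 0.001,"y": 0,"z": 0.05,"wx": 0,"wy": 0,"wz": 0},{"x": 0.001,"y": 0,"z": 0.09,"wx": 0,"wy": 0,"wz": 0},{"x": 0.001,"y": 0,"z": 0.11,"wx": 0,"wy": 0,"wz": 0},{"x": 0.001,"y": 0,"z": 0.119,"wx": 0,"wy": 0,"wz": 0},{"x": 0.001,"y": 0,"z": 0.123,"wx": 0,"wy": 0,"wz": 0},{"x": 0.001,"y": 0,"z": 0.126,"wx": 0,"wy": 0,"wz": 0},{"x": 0.001,"y": 0,"z": 0.126,"wx": 0,"wy": 0,"wz": 0}]}}

```text
clock: 26.3
tool_pos: [0.5254, -0.1656, 0.0237]
ee_rot: [[-0.088, 0.996, 0.001], [0.996, 0.088, -0.0], [-0.0, 0.001, -1.0]]
ft_force: [-0.5, 0.3, -1.5]
finger_gap: 0.429
finger_force: 60.2
```

Emit:
{"name": "play_rows", "arguments": {"plan": [{"x": 0,"y": 0,"z": 0,"wx": 0,"wy": 0,"wz": 0},{"x": 0,"y": 0,"z": 0,"wx": 0,"wy": 0,"wz": 0},{"x": 0,"y": 0,"z": 0,"wx": 0,"wy": 0,"wz": 0},{"x": 0,"y": 0,"z": 0,"wx": 0,"wy": 0,"wz": 0},{"x": 0,"y": 0,"z": -0.05,"wx": 0,"wy": 0,"wz": 0},{"x": 0,"y": 0,"z": -0.13,"wx": 0,"wy": 0,"wz": 0},{"x": 0,"y": 0,"z": -0.13,"wx": 0,"wy": 0,"wz": 0},{"x": 0,"y": 0,"z": -0.13,"wx": 0,"wy": 0,"wz": 0}], "grip": 0.7}}

```text
clock: 27.3
tool_pos: [0.5248, -0.1657, 0.1012]
ee_rot: [[-0.088, 0.996, -0.0], [0.996, 0.088, -0.0], [-0.0, -0.0, -1.0]]
ft_force: [0.2, -0.7, 0.1]
finger_gap: 0.697
finger_force: 0.0
```

```bash
python3 - <<'E'
from h import *
moveto(.4887,-.0102,.10,5)
E
```

```text
shift/0.6 [ 0.2634 -0.0372  0.0019] turn/2 [-0.0001  0.0001  0.0003] q7 0.05 t 27.3
```

Emit:
{"name": "play_rows", "arguments": {"plan": [{"x": 0.08,"y": -0.011,"z": 0,"wx": 0,"wy": 0,"wz": 0},{"x": 0.17,"y": -0.024,"z": 0,"wx": 0,"wy": 0,"wz": 0},{"x": 0.24,"y": -0.034,"z": 0,"wx": 0,"wy": 0,"wz": 0},{"x": 0.263,"y": -0.037,"z": 0,"wx": 0,"wy": 0,"wz": 0},{"x": 0.263,"y": -0.037,"z": 0,"wx": 0,"wy": 0,"wz": 0},{"x": 0.263,"y": -0.037,"z": 0,"wx": 0,"wy": 0,"wz": 0},{"x": 0.263,"y": -0.037,"z": 0,"wx": 0,"wy": 0,"wz": 0}]}}

```text
clock: 28.18
tool_pos: [0.4893, -0.0119, 0.1011]
ee_rot: [[-0.085, 0.996, -0.0], [0.996, 0.085, -0.0], [-0.0, -0.0, -1.0]]
ft_force: [-0.1, -0.3, -0.6]
finger_gap: 0.7
finger_force: 0.0
```

```bash
python3 - <<'E'
from h import *
moveto(.4887,-.0102,.0047,5)
E
```

```text
shift/0.6 [ 0.0029 -0.0008  0.1607] turn/2 [-0.0002  0.0002 -0.0009] q7 -0.26 t 28.18
```

Emit:
{"name": "play_rows", "arguments": {"plan": [{"x": 0.001,"y": 0,"z": 0.06,"wx": 0,"wy": 0,"wz": 0},{"x": 0.001,"y": 0,"z": 0.11,"wx": 0,"wy": 0,"wz": 0},{"x": 0.001,"y": 0,"z": 0.14,"wx": 0,"wy": 0,"wz": 0},{"x": 0.001,"y": 0,"z": 0.153,"wx": 0,"wy": 0,"wz": 0},{"x": 0.001,"y": 0,"z": 0.158,"wx": 0,"wy": 0,"wz": 0},{"x": 0.001,"y": 0,"z": 0.1605,"wx": 0,"wy": 0,"wz": 0},{"x": 0.001,"y": 0,"z": 0.1605,"wx": 0,"wy": 0,"wz": 0},{"x": 0.001,"y": 0,"z": 0.1605,"wx": 0,"wy": 0,"wz": 0}]}}

```text
clock: 29.18
tool_pos: [0.4894, -0.0097, 0.0055]
ee_rot: [[-0.088, 0.996, 0.001], [0.996, 0.088, -0.0], [-0.0, 0.001, -1.0]]
ft_force: [-0.0, 0.4, -0.3]
finger_gap: 0.702
finger_force: 0.0
```

Emit:
{"name": "play_rows", "arguments": {"plan": [{"x": 0,"y": 0,"z": 0,"wx": 0,"wy": 0,"wz": 0},{"x": 0,"y": 0,"z": 0,"wx": 0,"wy": 0,"wz": 0},{"x": 0,"y": 0,"z": 0,"wx": 0,"wy": 0,"wz": 0},{"x": 0,"y": 0,"z": 0,"wx": 0,"wy": 0,"wz": 0},{"x": 0,"y": 0,"z": 0,"wx": 0,"wy": 0,"wz": 0},{"x": 0,"y": 0,"z": 0,"wx": 0,"wy": 0,"wz": 0}], "grip": 0}}

```text
clock: 29.92
tool_pos: [0.4893, -0.0097, 0.0057]
ee_rot: [[-0.088, 0.996, 0.0], [0.996, 0.088, -0.0], [-0.0, 0.0, -1.0]]
ft_force: [-2.1, -0.3, 8.0]
finger_gap: 0.351
finger_force: 58.6
```

```bash
python3 - <<'E'
from h import *
moveto(.5849,-.335,.10,5)
E
```

```text
shift/0.6 [-0.5541  0.1112 -0.1568] turn/2 [0.0002 0.0002 0.0003] q7 -0.38 t 29.93
```

Emit:
{"name": "play_rows", "arguments": {"plan": [{"x": 0,"y": 0,"z": -0.06,"wx": 0,"wy": 0,"wz": 0},{"x": 0,"y": 0,"z": -0.13,"wx": 0,"wy": 0,"wz": 0},{"x": -0.08,"y": 0.015,"z": -0.157,"wx": 0,"wy": 0,"wz": 0},{"x": -0.17,"y": 0.035,"z": -0.157,"wx": 0,"wy": 0,"wz": 0},{"x": -0.26,"y": 0.053,"z": -0.157,"wx": 0,"wy": 0,"wz": 0},{"x": -0.35,"y": 0.07,"z": -0.157,"wx": 0,"wy": 0,"wz": 0},{"x": -0.44,"y": 0.09,"z": -0.157,"wx": 0,"wy": 0,"wz": 0},{"x": -0.52,"y": 0.105,"z": -0.157,"wx": 0,"wy": 0,"wz": 0},{"x": -0.554,"y": 0.111,"z": -0.157,"wx": 0,"wy": 0,"wz": 0},{"x": -0.554,"y": 0.111,"z": -0.157,"wx": 0,"wy": 0,"wz": 0}]}}

```text
clock: 31.18
tool_pos: [0.584, -0.3369, 0.0986]
ee_rot: [[-0.085, 0.996, -0.001], [0.996, 0.085, -0.0], [-0.0, -0.001, -1.0]]
ft_force: [-0.5, 0.4, -0.4]
finger_gap: 0.354
finger_force: 59.4
```

Emit:
{"name": "play_rows", "arguments": {"plan": [{"x": 0,"y": 0,"z": 0,"wx": 0,"wy": 0,"wz": 0},{"x": 0,"y": 0,"z": 0,"wx": 0,"wy": 0,"wz": 0}]}}

```text
clock: 31.42
tool_pos: [0.5848, -0.3329, 0.0993]
ee_rot: [[-0.09, 0.996, -0.0], [0.996, 0.09, 0.001], [0.001, -0.0, -1.0]]
ft_force: [-0.6, -0.7, -0.2]
finger_gap: 0.351
finger_force: 59.4
```

```bash
python3 - <<'E'
from h import *
moveto(.5849,-.335,.0096,5)
E
```

```text
shift/0.6 [-3.600e-03 -1.000e-04  1.496e-01] turn/2 [-0.0001 -0.0004  0.0015] q7 0.3 t 31.43
```

Lateral ringing is about ±2 mm around the target and will settle, so I lower it straight down.

Emit:
{"name": "play_rows", "arguments": {"plan": [{"x": 0,"y": 0,"z": 0.05,"wx": 0,"wy": 0,"wz": 0},{"x": 0,"y": 0,"z": 0.1,"wx": 0,"wy": 0,"wz": 0},{"x": 0,"y": 0,"z": 0.13,"wx": 0,"wy": 0,"wz": 0},{"x": 0,"y": 0,"z": 0.142,"wx": 0,"wy": 0,"wz": 0},{"x": 0,"y": 0,"z": 0.147,"wx": 0,"wy": 0,"wz": 0},{"x": 0,"y": 0,"z": 0.1495,"wx": 0,"wy": 0,"wz": 0},{"x": 0,"y": 0,"z": 0.1495,"wx": 0,"wy": 0,"wz": 0}]}}

```text
clock: 32.3
tool_pos: [0.585, -0.3352, 0.0102]
ee_rot: [[-0.088, 0.996, 0.001], [0.996, 0.088, -0.001], [-0.001, 0.001, -1.0]]
ft_force: [0.4, -0.5, -1.1]
finger_gap: 0.35
finger_force: 59.4
```

Emit:
{"name": "play_rows", "arguments": {"plan": [{"x": 0,"y": 0,"z": 0,"wx": 0,"wy": 0,"wz": 0},{"x": 0,"y": 0,"z": 0,"wx": 0,"wy": 0,"wz": 0},{"x": 0,"y": 0,"z": 0,"wx": 0,"wy": 0,"wz": 0},{"x": 0,"y": 0,"z": 0,"wx": 0,"wy": 0,"wz": 0},{"x": 0,"y": 0,"z": -0.05,"wx": 0,"wy": 0,"wz": 0},{"x": 0,"y": 0,"z": -0.13,"wx": 0,"wy": 0,"wz": 0},{"x": 0,"y": 0,"z": -0.23,"wx": 0,"wy": 0,"wz": 0},{"x": 0,"y": -0.04,"z": -0.29,"wx": 0,"wy": 0,"wz": 0},{"x": 0,"y": -0.04,"z": -0.29,"wx": 0,"wy": 0,"wz": 0},{"x": 0,"y": -0.04,"z": -0.29,"wx": 0,"wy": 0,"wz": 0}], "grip": 0.7}}

```text
clock: 33.55
tool_pos: [0.5604, -0.3369, 0.1829]
ee_rot: [[-0.088, 0.996, -0.001], [0.996, 0.088, 0.0], [0.0, -0.001, -1.0]]
ft_force: [-0.9, -0.1, -0.3]
finger_gap: 0.699
finger_force: 0.0
```

```bash
python3 - <<'E'
from h import *
c=cap('wrist'); print(get_obs()['tool_pos'])
im=rectify(c,.013,.48,.66,-.42,-.12,1900); cv2.imwrite('pics/r6.png',im[:,:,::-1]); print(world(c,[0,0,0]))
moveto(.570,-.0302,.12,5)
E
```

```text
[ 0.56034316 -0.33654914  0.18219395]
[ 0.55336817 -0.25571108  0.32521785]
shift/0.6 [0.507  0.0613 0.1042] turn/2 [-0.0008 -0.0006  0.0006] q7 0.35 t 33.6
```

View pics/r6.png

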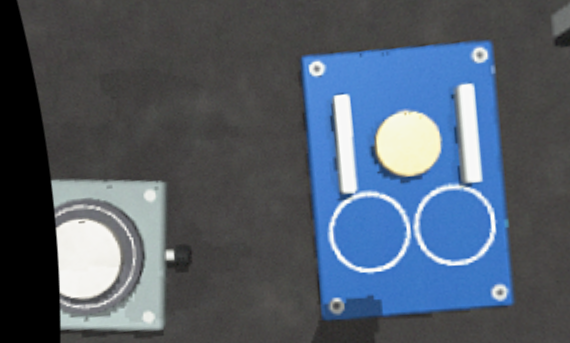

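The brass disc sits centred in the bay at (408,143), and the steel disc is centred on the platen at about (86,260). Next I return the loupe.

Emit:
{"name": "play_rows", "arguments": {"plan": [{"x": 0.09,"y": 0.011,"z": 0.02,"wx": 0,"wy": 0,"wz": 0},{"x": 0.18,"y": 0.022,"z": 0.04,"wx": 0,"wy": 0,"wz": 0},{"x": 0.27,"y": 0.033,"z": 0.06,"wx": 0,"wy": 0,"wz": 0},{"x": 0.36,"y": 0.044,"z": 0.08,"wx": 0,"wy": 0,"wz": 0},{"x": 0.44,"y": 0.054,"z": 0.1,"wx": 0,"wy": 0,"wz": 0},{"x": 0.495,"y": 0.06,"z": 0.104,"wx": 0,"wy": 0,"wz": 0},{"x": 0.507,"y": 0.061,"z": 0.104,"wx": 0,"wy": 0,"wz": 0},{"x": 0.507,"y": 0.061,"z": 0.104,"wx": 0,"wy": 0,"wz": 0},{"x": 0.507,"y": 0.061,"z": 0.104,"wx": 0,"wy": 0,"wz": 0}], "grip": 1}}

```text
clock: 34.72
tool_pos: [0.5704, -0.0328, 0.1207]
ee_rot: [[-0.085, 0.996, -0.001], [0.996, 0.085, -0.001], [-0.001, -0.001, -1.0]]
ft_force: [0.5, 0.3, -0.2]
finger_gap: 0.994
finger_force: 0.0
```

```bash
python3 - <<'E'
from h import *
moveto(.570,-.0302,.016,5)
E
```

```text
shift/0.6 [ 0.0045 -0.0002  0.1746] turn/2 [-0.0004  0.0004 -0.0008] q7 -0.21 t 34.73
```

Emit:
{"name": "play_rows", "arguments": {"plan": [{"x": 0,"y": 0,"z": 0.06,"wx": 0,"wy": 0,"wz": 0},{"x": 0,"y": 0,"z": 0.12,"wx": 0,"wy": 0,"wz": 0},{"x": 0,"y": 0,"z": 0.155,"wx": 0,"wy": 0,"wz": 0},{"x": 0,"y": 0,"z": 0.17,"wx": 0,"wy": 0,"wz": 0},{"x": 0,"y": 0,"z": 0.174,"wx": 0,"wy": 0,"wz": 0},{"x": 0,"y": 0,"z": 0.174,"wx": 0,"wy": 0,"wz": 0},{"x": 0,"y": 0,"z": 0.174,"wx": 0,"wy": 0,"wz": 0}]}}

```text
clock: 35.6
tool_pos: [0.5711, -0.0309, 0.0176]
ee_rot: [[-0.088, 0.996, 0.002], [0.996, 0.088, -0.0], [-0.0, 0.002, -1.0]]
ft_force: [-0.0, 0.0, -0.1]
finger_gap: 0.999
finger_force: 0.0
```

Emit:
{"name": "play_rows", "arguments": {"plan": [{"x": 0,"y": 0,"z": 0,"wx": 0,"wy": 0,"wz": 0},{"x": 0,"y": 0,"z": 0,"wx": 0,"wy": 0,"wz": 0},{"x": 0,"y": 0,"z": 0,"wx": 0,"wy": 0,"wz": 0},{"x": 0,"y": 0,"z": 0,"wx": 0,"wy": 0,"wz": 0},{"x": 0,"y": 0,"z": 0,"wx": 0,"wy": 0,"wz": 0},{"x": 0,"y": 0,"z": 0,"wx": 0,"wy": 0,"wz": 0},{"x": 0,"y": 0,"z": 0,"wx": 0,"wy": 0,"wz": 0},{"x": 0,"y": 0,"z": 0,"wx": 0,"wy": 0,"wz": 0}], "grip": 0}}

```text
clock: 36.6
tool_pos: [0.5706, -0.0309, 0.0173]
ee_rot: [[-0.088, 0.996, 0.0], [0.996, 0.088, -0.0], [-0.0, 0.0, -1.0]]
ft_force: [-1.9, -0.5, 6.2]
finger_gap: 0.413
finger_force: 59.7
```

```bash
python3 - <<'E'
from h import *
moveto(.5419,-.3612,.12,5)
E
```

```text
shift/0.6 [-0.5443 -0.0959 -0.171 ] turn/2 [0.0001 0.0002 0.0003] q7 -0.29 t 36.6
```

Emit:
{"name": "play_rows", "arguments": {"plan": [{"x": 0,"y": 0,"z": -0.06,"wx": 0,"wy": 0,"wz": 0},{"x": 0,"y": 0,"z": -0.14,"wx": 0,"wy": 0,"wz": 0},{"x": -0.05,"y": -0.01,"z": -0.171,"wx": 0,"wy": 0,"wz": 0},{"x": -0.13,"y": -0.023,"z": -0.171,"wx": 0,"wy": 0,"wz": 0},{"x": -0.22,"y": -0.039,"z": -0.171,"wx": 0,"wy": 0,"wz": 0},{"x": -0.31,"y": -0.055,"z": -0.171,"wx": 0,"wy": 0,"wz": 0},{"x": -0.4,"y": -0.07,"z": -0.171,"wx": 0,"wy": 0,"wz": 0},{"x": -0.48,"y": -0.085,"z": -0.171,"wx": 0,"wy": 0,"wz": 0},{"x": -0.53,"y": -0.094,"z": -0.171,"wx": 0,"wy": 0,"wz": 0},{"x": -0.544,"y": -0.096,"z": -0.171,"wx": 0,"wy": 0,"wz": 0}]}}

```text
clock: 37.85
tool_pos: [0.5405, -0.3636, 0.1189]
ee_rot: [[-0.084, 0.996, -0.001], [0.996, 0.084, -0.001], [-0.001, -0.001, -1.0]]
ft_force: [-0.8, 0.5, -1.0]
finger_gap: 0.414
finger_force: 60.3
```

Emit:
{"name": "play_rows", "arguments": {"plan": [{"x": 0,"y": 0,"z": 0,"wx": 0,"wy": 0,"wz": 0},{"x": 0,"y": 0,"z": 0,"wx": 0,"wy": 0,"wz": 0},{"x": 0,"y": 0,"z": 0,"wx": 0,"wy": 0,"wz": 0},{"x": 0,"y": 0,"z": 0,"wx": 0,"wy": 0,"wz": 0}]}}

```text
clock: 38.35
tool_pos: [0.5421, -0.3602, 0.1195]
ee_rot: [[-0.089, 0.996, 0.0], [0.996, 0.089, 0.0], [0.0, 0.0, -1.0]]
ft_force: [1.3, 0.8, -1.4]
finger_gap: 0.411
finger_force: 60.3
```

```bash
python3 - <<'E'
from h import *
moveto(.5419,-.3612,.0208,5)
E
```

```text
shift/0.6 [-0.0017 -0.0005  0.1645] turn/2 [ 0.0001 -0.      0.001 ] q7 0.36 t 38.35
```

Emit:
{"name": "play_rows", "arguments": {"plan": [{"x": 0,"y": 0,"z": 0.06,"wx": 0,"wy": 0,"wz": 0},{"x": 0,"y": 0,"z": 0.11,"wx": 0,"wy": 0,"wz": 0},{"x": 0,"y": 0,"z": 0.145,"wx": 0,"wy": 0,"wz": 0},{"x": 0,"y": 0,"z": 0.157,"wx": 0,"wy": 0,"wz": 0},{"x": 0,"y": 0,"z": 0.162,"wx": 0,"wy": 0,"wz": 0},{"x": 0,"y": 0,"z": 0.1645,"wx": 0,"wy": 0,"wz": 0},{"x": 0,"y": 0,"z": 0.1645,"wx": 0,"wy": 0,"wz": 0}]}}

```text
clock: 39.22
tool_pos: [0.5422, -0.3614, 0.0214]
ee_rot: [[-0.088, 0.996, 0.001], [0.996, 0.088, -0.001], [-0.001, 0.001, -1.0]]
ft_force: [-0.8, -0.0, -0.4]
finger_gap: 0.41
finger_force: 60.3
```

Emit:
{"name": "play_rows", "arguments": {"plan": [{"x": 0,"y": 0,"z": 0,"wx": 0,"wy": 0,"wz": 0},{"x": 0,"y": 0,"z": 0,"wx": 0,"wy": 0,"wz": 0},{"x": 0,"y": 0,"z": 0,"wx": 0,"wy": 0,"wz": 0},{"x": 0,"y": 0,"z": 0,"wx": 0,"wy": 0,"wz": 0},{"x": 0,"y": 0,"z": 0,"wx": 0,"wy": 0,"wz": 0},{"x": 0,"y": 0,"z": -0.03,"wx": 0,"wy": 0,"wz": 0},{"x": 0,"y": 0,"z": -0.1,"wx": 0,"wy": 0,"wz": 0},{"x": 0,"y": 0,"z": -0.165,"wx": 0,"wy": 0,"wz": 0},{"x": 0,"y": 0,"z": -0.165,"wx": 0,"wy": 0,"wz": 0},{"x": 0,"y": 0,"z": -0.165,"wx": 0,"wy": 0,"wz": 0}], "grip": 1}}

```text
clock: 40.48
tool_pos: [0.5416, -0.3611, 0.1202]
ee_rot: [[-0.088, 0.996, 0.0], [0.996, 0.088, -0.0], [-0.0, 0.0, -1.0]]
ft_force: [-0.6, 0.1, -0.7]
finger_gap: 1.003
finger_force: 0.0
```

```bash
python3 - <<'E'
from h import *
moveto(.566,.0268,.12,5)
E
```

```text
shift/0.6 [0.6404 0.0973 0.    ] turn/2 [0.0001 0.0002 0.0003] q7 0.36 t 40.48
```

Emit:
{"name": "play_rows", "arguments": {"plan": [{"x": 0.1,"y": 0.015,"z": 0,"wx": 0,"wy": 0,"wz": 0},{"x": 0.2,"y": 0.03,"z": 0,"wx": 0,"wy": 0,"wz": 0},{"x": 0.3,"y": 0.045,"z": 0,"wx": 0,"wy": 0,"wz": 0},{"x": 0.4,"y": 0.06,"z": 0,"wx": 0,"wy": 0,"wz": 0},{"x": 0.5,"y": 0.075,"z": 0,"wx": 0,"wy": 0,"wz": 0},{"x": 0.59,"y": 0.09,"z": 0,"wx": 0,"wy": 0,"wz": 0},{"x": 0.63,"y": 0.096,"z": 0,"wx": 0,"wy": 0,"wz": 0},{"x": 0.64,"y": 0.097,"z": 0,"wx": 0,"wy": 0,"wz": 0},{"x": 0.64,"y": 0.097,"z": 0,"wx": 0,"wy": 0,"wz": 0},{"x": 0.64,"y": 0.097,"z": 0,"wx": 0,"wy": 0,"wz": 0}]}}

```text
clock: 41.72
tool_pos: [0.5658, 0.0244, 0.1192]
ee_rot: [[-0.085, 0.996, -0.001], [0.996, 0.085, -0.001], [-0.001, -0.001, -1.0]]
ft_force: [1.0, 0.1, -0.7]
finger_gap: 0.996
finger_force: 0.0
```

Emit:
{"name": "play_rows", "arguments": {"plan": [{"x": 0,"y": 0,"z": 0.06,"wx": 0,"wy": 0,"wz": 0},{"x": 0,"y": 0,"z": 0.12,"wx": 0,"wy": 0,"wz": 0},{"x": 0,"y": 0,"z": 0.155,"wx": 0,"wy": 0,"wz": 0},{"x": 0,"y": 0,"z": 0.17,"wx": 0,"wy": 0,"wz": 0},{"x": 0,"y": 0,"z": 0.173,"wx": 0,"wy": 0,"wz": 0},{"x": 0,"y": 0,"z": 0.173,"wx": 0,"wy": 0,"wz": 0},{"x": 0,"y": 0,"z": 0.173,"wx": 0,"wy": 0,"wz": 0}]}}

```text
clock: 42.6
tool_pos: [0.5667, 0.0265, 0.0167]
ee_rot: [[-0.088, 0.996, 0.002], [0.996, 0.088, 0.0], [-0.0, 0.002, -1.0]]
ft_force: [-1.0, 0.8, 0.2]
finger_gap: 1.001
finger_force: 0.0
```

Emit:
{"name": "play_rows", "arguments": {"plan": [{"x": 0,"y": 0,"z": 0,"wx": 0,"wy": 0,"wz": 0},{"x": 0,"y": 0,"z": 0,"wx": 0,"wy": 0,"wz": 0},{"x": 0,"y": 0,"z": 0,"wx": 0,"wy": 0,"wz": 0},{"x": 0,"y": 0,"z": 0,"wx": 0,"wy": 0,"wz": 0},{"x": 0,"y": 0,"z": 0,"wx": 0,"wy": 0,"wz": 0},{"x": 0,"y": 0,"z": 0,"wx": 0,"wy": 0,"wz": 0},{"x": 0,"y": 0,"z": 0,"wx": 0,"wy": 0,"wz": 0},{"x": 0,"y": 0,"z": 0,"wx": 0,"wy": 0,"wz": 0}], "grip": 0}}

```text
clock: 43.6
tool_pos: [0.5662, 0.0266, 0.0163]
ee_rot: [[-0.088, 0.996, 0.0], [0.996, 0.088, -0.0], [-0.0, 0.0, -1.0]]
ft_force: [-2.2, -0.4, 5.8]
finger_gap: 0.321
finger_force: 59.0
```

```bash
python3 - <<'E'
from h import *
moveto(.5379,-.3158,.12,5)
E
```

```text
shift/0.6 [-0.5644 -0.0971 -0.1728] turn/2 [0.0002 0.0001 0.0004] q7 -0.41 t 43.6
```

Emit:
{"name": "play_rows", "arguments": {"plan": [{"x": 0,"y": 0,"z": -0.06,"wx": 0,"wy": 0,"wz": 0},{"x": 0,"y": 0,"z": -0.14,"wx": 0,"wy": 0,"wz": 0},{"x": -0.05,"y": -0.01,"z": -0.173,"wx": 0,"wy": 0,"wz": 0},{"x": -0.14,"y": -0.024,"z": -0.173,"wx": 0,"wy": 0,"wz": 0},{"x": -0.23,"y": -0.04,"z": -0.173,"wx": 0,"wy": 0,"wz": 0},{"x": -0.32,"y": -0.055,"z": -0.173,"wx": 0,"wy": 0,"wz": 0},{"x": -0.41,"y": -0.07,"z": -0.173,"wx": 0,"wy": 0,"wz": 0},{"x": -0.5,"y": -0.086,"z": -0.173,"wx": 0,"wy": 0,"wz": 0},{"x": -0.55,"y": -0.095,"z": -0.173,"wx": 0,"wy": 0,"wz": 0},{"x": -0.564,"y": -0.097,"z": -0.173,"wx": 0,"wy": 0,"wz": 0}]}}

```text
clock: 44.85
tool_pos: [0.5365, -0.3182, 0.119]
ee_rot: [[-0.084, 0.996, -0.001], [0.996, 0.084, -0.0], [-0.0, -0.001, -1.0]]
ft_force: [-0.2, 1.1, -0.9]
finger_gap: 0.318
finger_force: 59.7
```

Emit:
{"name": "play_rows", "arguments": {"plan": [{"x": 0,"y": 0,"z": 0,"wx": 0,"wy": 0,"wz": 0},{"x": 0,"y": 0,"z": 0,"wx": 0,"wy": 0,"wz": 0},{"x": 0,"y": 0,"z": 0,"wx": 0,"wy": 0,"wz": 0},{"x": 0,"y": 0,"z": 0,"wx": 0,"wy": 0,"wz": 0},{"x": 0,"y": 0,"z": 0,"wx": 0,"wy": 0,"wz": 0}]}}

```text
clock: 45.48
tool_pos: [0.5379, -0.3153, 0.1197]
ee_rot: [[-0.088, 0.996, 0.0], [0.996, 0.088, -0.0], [-0.0, 0.0, -1.0]]
ft_force: [-0.4, 0.2, -0.1]
finger_gap: 0.318
finger_force: 59.7
```

```bash
python3 - <<'E'
from h import *
moveto(.5379,-.3158,.0198,5)
E
```

```text
shift/0.6 [-0.0008 -0.      0.1665] turn/2 [0.     0.     0.0006] q7 0.29 t 45.48
```

Emit:
{"name": "play_rows", "arguments": {"plan": [{"x": 0,"y": 0,"z": 0.06,"wx": 0,"wy": 0,"wz": 0},{"x": 0,"y": 0,"z": 0.11,"wx": 0,"wy": 0,"wz": 0},{"x": 0,"y": 0,"z": 0.145,"wx": 0,"wy": 0,"wz": 0},{"x": 0,"y": 0,"z": 0.159,"wx": 0,"wy": 0,"wz": 0},{"x": 0,"y": 0,"z": 0.164,"wx": 0,"wy": 0,"wz": 0},{"x": 0,"y": 0,"z": 0.1665,"wx": 0,"wy": 0,"wz": 0},{"x": 0,"y": 0,"z": 0.1665,"wx": 0,"wy": 0,"wz": 0}]}}

```text
clock: 46.35
tool_pos: [0.5383, -0.3159, 0.0205]
ee_rot: [[-0.088, 0.996, 0.001], [0.996, 0.088, -0.001], [-0.001, 0.001, -1.0]]
ft_force: [-0.3, -0.1, -0.8]
finger_gap: 0.314
finger_force: 59.7
```

Emit:
{"name": "play_rows", "arguments": {"plan": [{"x": 0,"y": 0,"z": 0,"wx": 0,"wy": 0,"wz": 0},{"x": 0,"y": 0,"z": 0,"wx": 0,"wy": 0,"wz": 0},{"x": 0,"y": 0,"z": 0,"wx": 0,"wy": 0,"wz": 0},{"x": 0,"y": 0,"z": 0,"wx": 0,"wy": 0,"wz": 0},{"x": 0,"y": 0,"z": 0,"wx": 0,"wy": 0,"wz": 0},{"x": 0,"y": 0,"z": -0.03,"wx": 0,"wy": 0,"wz": 0},{"x": 0,"y": 0,"z": -0.1,"wx": 0,"wy": 0,"wz": 0},{"x": 0,"y": 0,"z": -0.2,"wx": 0,"wy": 0,"wz": 0},{"x": 0,"y": 0,"z": -0.3,"wx": 0,"wy": 0,"wz": 0},{"x": 0,"y": 0,"z": -0.3,"wx": 0,"wy": 0,"wz": 0}], "grip": 1}}

```text
clock: 47.6
tool_pos: [0.5412, -0.3167, 0.207]
ee_rot: [[-0.088, 0.996, 0.01], [0.996, 0.088, -0.006], [-0.006, 0.01, -1.0]]
ft_force: [-0.1, -0.4, -1.0]
finger_gap: 0.994
finger_force: 0.0
```

Emit:
{"name": "play_rows", "arguments": {"plan": [{"x": 0,"y": 0,"z": 0,"wx": 0,"wy": 0,"wz": 0},{"x": 0,"y": 0,"z": 0,"wx": 0,"wy": 0,"wz": 0},{"x": 0,"y": 0,"z": 0,"wx": 0,"wy": 0,"wz": 0},{"x": 0,"y": 0,"z": 0,"wx": 0,"wy": 0,"wz": 0}]}}

```text
clock: 48.1
tool_pos: [0.5375, -0.3154, 0.1989]
ee_rot: [[-0.088, 0.996, -0.001], [0.996, 0.088, 0.001], [0.001, -0.001, -1.0]]
ft_force: [0.2, 0.4, -0.1]
finger_gap: 1.0
finger_force: 0.0
```

```bash
python3 - <<'E'
from h import *
c=cap('wrist'); print(get_obs()['tool_pos'])
cv2.imwrite('pics/w7.png',c['img'][:,:,::-1])
E
```

```text
[ 0.53756039 -0.31549253  0.19909735]
```

View pics/w7.png

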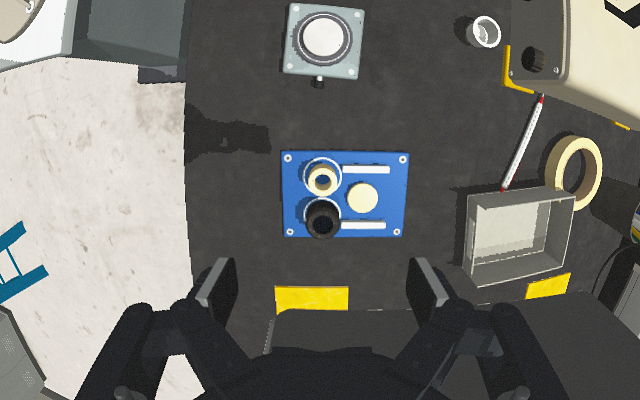

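The picture shows the steel disc centred on the platen (323,37) and the brass disc in the bay (363,197). The bush (322,177) and loupe (322,218) stand upright on their circles.

```bash
python3 -c "
from plant import r
print(r.finish_job())"
```

```text
the job is handed in; nothing more can be done
None
```

The exchange is done and handed in at about 48 s of the 144 s limit: the steel disc is on the platen, the brass disc is in the bay, and the loupe and bush stand upright on their circles in the rack. `r.finish_job()` gave no verdict, and the one notable event was a wrist-force reading of 72 N (limit 120 N) when I first set the brass disc down on the mat.

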